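# Balance a slide rail on the knife edge and mark the point with the block holder

## Task

Slide the loose stainless rail lengthwise over the knife edge of the balance stand, without lifting it off, until it stays balanced level by itself when you let go. Then mark that point: set the small block holder astride the rail, fully seated, right above the knife edge, so that the rail is still balanced level when you let go. Never bear down hard on the knife edge, and leave the cores, the magnifier and the pencil cup where they are.

Things in the scene. Friction and masses are not known exactly. Their poses are not given: they have to be found in the camera images.
- stand: Fixed balance stand: dark base 70 x 130 x 14 mm, origin at the centre of its underside on the counter. The rail lies and slides along its y axis. Guides 4 mm thick, 59 mm high, at y = 20 to 50 and -20 to -50 mm leave the rail 1.5 mm on either side; beside the knife edge in the middle (|y| < 20 mm) the rail is free at the sides.
- edge (a point): Middle of the top of the stand's knife edge, 50 mm above the counter, axes as the stand's. The edge is 22 mm long along x and its top is a flat land 6 mm wide along y: the rail settles level by itself when its centre of mass is within about 3 mm of the middle. Light damper plungers under the rail at y = +-36 mm yield freely and only calm its rocking.
- rest_a (a point): Top of the stand's low rest under the hub side (stand y = +47.5 mm), 43 mm above the counter, 5 mm wide; an unbalanced rail comes down on a rest, tilted about 0.15 rad.
- rest_b (a point): Top of the like rest on the other side (y = -47.5 mm).
- rail: Loose stainless bar 16 (x) x 300 (y) x 10 (z) mm, 0.4 kg, origin at the centre of its underside, lying across the knife edge along the stand's y. Its balance point is unknown, between y = +15 and +45 mm; at the start the edge is under y = -2 to +6 mm and the hub end is down, so the rail must be slid towards its -y. Pushed too far it tips the other way.
- post_top (a point): Centre of the top of the rail's upright round post, 10 mm thick, 40 mm tall, on the rail's top at y = -50 mm: push the rail by it, either way (2 to 4 N). Near the balance point a push first rocks the rail over, the post leaning with it up to 7 mm at its top, before the rail slides: back well off the post and wait a second or two to see whether the rail balances.
- hub_mid (a point): Middle of the copper reel hub, a flat disc 40 mm across and 16 mm high fixed under the rail's underside at y = +128 mm, its weight unknown (0.08 to 0.2 kg).
- holder: Loose aluminium block holder, 30 (x) x 24 (y) x 30 (z) mm, about 0.06 kg, on the counter; origin at the centre of its underside. A slot 22 mm wide and 6 mm deep along its y axis in the underside goes over the rail: seated, its underside is 6 mm below the rail's top (4 mm above the rail's underside), its y axis along the rail, either way round.
- core_a: Bystander: blue plastic film core, ring 76 mm across, 16 mm high, origin under its centre.
- core_b: Bystander: the other blue plastic film core, same size.
- cup: Bystander: glazed terracotta pencil cup 76 mm across and 95 mm high, with pencils reaching 160 mm, origin under its centre.
- magnifier: Bystander: nickel bench magnifier, round foot 84 mm across, lens on a pillar, 92 mm high, origin under the foot's centre.

How it is judged:
On the way:
1. the rail is balanced level on the knife edge (tilt under 0.04 rad), not touched by the robot and with the holder not on it (angle between rail's own z axis and vertical below 0.04 rad and contact force between each of the arm, the fingers, holder and rail below 0.05 N and angular speed of rail below 0.1 rad/s), for 0.4 s.
At the end, for the whole second after the job is handed in: The rail lies on the knife edge, level within 0.04 rad and at rest; the holder sits fully seated astride it (underside within 2.5 mm of 4 mm above the rail's underside), upright, its middle within 6 mm of the middle of the knife edge along the rail (angle between rail's own z axis and vertical below 0.04 rad and z of edge in the frame of rail between -0.004 and 0.004 m and y of holder in the frame of edge between -0.006 and 0.006 m and z of holder in the frame of rail between 0.0015 and 0.0065 m and x of holder in the frame of rail between -0.005 and 0.005 m and angle between the z axis of holder and the z axis of rail, either way round below 0.08 rad and linear speed of each of rail, holder below 0.02 m/s); the robot touches nothing.
It fails at once if the rail is pressed on the stand with more than 25 N (contact force between rail and stand above 25 N).
It fails at once if the rail is lifted off the knife edge by more than about 15 mm (z of edge in the frame of rail below -0.015 m).
It fails at once if a bystander (core, cup or magnifier) is moved more than 15 mm (distance of any of core_a, core_b, cup, magnifier from where it was at the start of the episode above 0.015 m).
It also fails if it takes over 72 s, if anything falls off the work surface, if the arm or the gripper's body presses on something with over 40 N, if the wrist force passes 120 N, or if a joint passes its speed limit or range.

## Robot

A 6-joint arm with a two-finger parallel gripper is mounted at the origin on the work surface. World frame = base frame: x ahead of the robot, y to its left, z up, the work surface at z = 0. Lengths are in m, angles in rad, forces in N, time in s.
With the tool pointing down it reaches from about 0.35 to 0.775 m from the base axis. Payload 5.5 kg.
Tool frame: the origin (TCP) lies at the centre of the arm's flange, where the gripper is bolted on; the fingertips stand 173 mm ahead of it and the grasp point (between the pads) lies 155 mm ahead of it (nose_length is the distance from the TCP to the fingertips, in m); z points along the fingers, y is the line along which they close (so a half turn about z gives the same grasp; the last joint's range is limited). The gripper opens to 85 mm and grips with 20 to 120 N. Pads are 22 mm wide; open, the fingers measure 114 mm over their backs; the gripper's body (76 mm by 85 mm) begins 54 mm behind the grasp point. The pads swing forward as they close: fully open they stand 13 mm farther back than shut.
Start: joints at [-1.462, 0.313, 0.046, 1.304, 0, 1.431], TCP at [0.142, -0.557, 0.405] pointing down, gripper open.
Joint ranges: [-2.76, 2.76], [-0.86, 1.69], [-1.03, 1.26], [-2.2, 2.34], [-1.47, 1.5], [-3.14, 3.14]. Speed limits (rad/s): [2.57, 2.57, 3.14, 3.14, 3.14, 3.14].

## Interface

Orientations are given as a unit quaternion [w, x, y, z].
In Python, from cell import * gives the robot as it stands.
- The arm moves only by the tool apply_moves, never from a script. Its argument "targets" is a list of rows, each an object of numbers: "tx", "ty", "tz": the shift along the tool's x, y, z in mm; "ax", "ay", "az": the turn, a rotation vector about the tool's x, y, z in rad; "claw": the closure, from -1 (fully open) to 1 (shut). A call has 1 to 5 rows; each row is the pose to reach, as a shift and turn from the pose commanded when the call began, along the tool's axes at that moment; what a row does not reach only later rows make up. A row lasts 1/10 s, in which the tool goes at most 50 mm and 8.59 degrees, less where a joint would pass 70% of its speed; a pose out of reach is approached as far as the arm can. A call with a gripper value outside its range is refused whole. The fingers move at their own pace and stop on an object; the grip force is fixed at half the most. Time passes only in rows, so rows that repeat a pose let the fingers close. It gives the time, the measured TCP pose, the force, the opening and the grip force at its end, in the units of the state.
- sense(): the state, without advancing time (a new reading comes with each control period).
- grab_frame(name): name is "scene" or "top" or "wrist"; returns the picture (384x512x3 uint8, red, green, blue); there is no depth.
- camera_model(name): a dict with "fx", "fy", "cx", "cy" (pixels), "dist" ([k1, k2, p1, p2, k3] as OpenCV has them; the pictures are not rectified), "R" (3x3) and "t" (3): a world point X has camera coordinates R X + t; the wrist camera has in their place "hand_eye" (4x4, takes a point from camera to tool coordinates, whose origin is the TCP and whose axes are the flange's). Camera axes: x right, y down, z forward; pixel columns grow to the right and rows downward; lengths in m; the calibration is good to about 2 mm. A picture is of the moment at which its call begins: read the wrist's pose just before it. camera_model takes no time and is no camera call.
- job_done(): hands the job in; it is judged then, once.
The state is a dict: "clock": time; "joint_positions": joint angles; "qvel": joint speeds; "joint_efforts": joint torques, N m; "position": TCP position; "orientation": TCP orientation; "ft_force": force on the tool from outside, world axes, zero at the start; "wrist_torque": the same for the moment, N m; "width": opening from 0.0 (shut) to 1.0 (fully open); "gripper_force": force on a finger pad.
Only numpy, scipy, OpenCV 4.12 (cv2) and the standard library are available. Lean on these libraries where they do the work, as an engineer would, in place of code of your own. Each camera call takes 0.05 s, during which the arm holds its last target. There are 200 camera calls.

## Working session

There is one attempt and no reset: what is moved stays moved. The work goes in short steps, Python scripts to look and compute and a tool call to move; the robot and the scene stay as the last step left them, time stands still between calls to the robot, and variables do not carry over. Pictures are saved under pics/ and viewed, at most 10 in all, crops included, and the job is handed in when it is done.

Besides the shell and the picture viewer there is one more tool, called in YAML: its name, and indented under it one key for each argument. apply_moves: Moves the arm, as the interface text tells. Its arguments: {"type":"object","properties":{"targets":{"type":"array"}},"required":["targets"]}

```bash
ls; mkdir -p pics; python3 - <<'E'
from cell import *
import cv2
s=sense();print(s['clock'],s['position'],s['orientation'],s['width'])
for n in('scene','top'):
    m=camera_model(n);print(n,m)
    cv2.imwrite(f'pics/{n}0.png',cv2.cvtColor(grab_frame(n),cv2.COLOR_RGB2BGR))
print(camera_model('wrist'))
E
```

```text
pics
0.0 [ 0.14156719 -0.55708738  0.40379772] [-9.35607077e-04  9.92272119e-01  1.24077255e-01  2.36030752e-05] 0.9992201864304415
scene {'fx': 416.5158275554631, 'fy': 416.5158275554631, 'cx': 251.9627873696311, 'cy': 189.90190498325828, 'dist': array([-0.01336492,  0.        ,  0.        ,  0.        ,  0.        ]), 'R': array([[ 0.14269281,  0.98975072,  0.00568128],
       [ 0.74246143, -0.10324171, -0.66188531],
       [-0.65451492,  0.09866441, -0.74958359]]), 't': array([-0.08190998, -0.33096207,  1.53566538])}
top {'fx': 389.5556172218516, 'fy': 389.5556172218516, 'cx': 254.58127272106543, 'cy': 186.29362960343153, 'dist': array([-0.03138095,  0.        ,  0.        ,  0.        ,  0.        ]), 'R': array([[-0.00739288, -0.99978337, -0.01945678],
       [-0.98643138,  0.01048262, -0.16383912],
       [ 0.16400758,  0.01798153, -0.98629518]]), 't': array([0.02050941, 0.55241981, 1.02247617])}
{'fx': 324.6216929347147, 'fy': 324.6216929347147, 'cx': 251.60162834386662, 'cy': 195.1381513420278, 'dist': array([0.01303021, 0.        , 0.        , 0.        , 0.        ]), 'hand_eye': array([[ 2.10531515e-04, -9.64841164e-01, -2.62833568e-01,
         6.61911163e-02],
       [ 9.99999969e-01,  1.68285127e-04,  1.83245585e-04,
         2.13879788e-04],
       [-1.32571903e-04, -2.62833598e-01,  9.64841169e-01,
         3.04327186e-02],
       [ 0.00000000e+00,  0.00000000e+00,  0.00000000e+00,
         1.00000000e+00]])}
```

View pics/scene0.png

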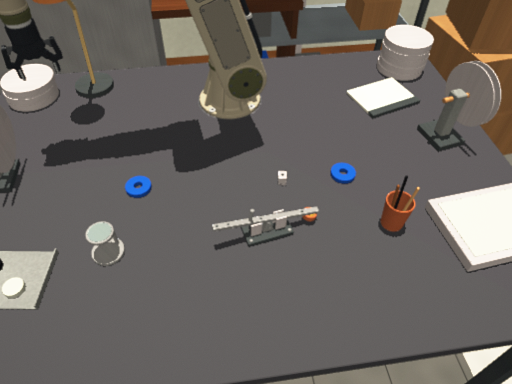

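View pics/top0.png

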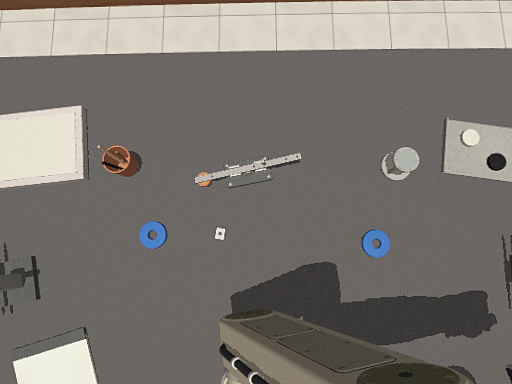

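The scene view shows the rail from about (214,228) to (317,210), the hub at (311,214) and the holder at (282,177). In the top view the rail runs (196,180)-(300,157), hub (204,180), post near (263,160), holder (220,234). No bystander is close by.

```bash
cat > h.py <<'E'
from cell import *
import cv2, numpy as np
from scipy.spatial.transform import Rotation as Ro
def cam(n):
    m=camera_model(n); K=np.array([[m['fx'],0,m['cx']],[0,m['fy'],m['cy']],[0,0,1]]);d=np.array(m['dist'])
    if n!='wrist': return K,d,np.array(m['R']),np.array(m['t'])
    s=sense();q=s['orientation'];T=np.eye(4);T[:3,:3]=Ro.from_quat([q[1],q[2],q[3],q[0]]).as_matrix();T[:3,3]=s['position']
    C=np.linalg.inv(T@np.array(m['hand_eye']));return K,d,C[:3,:3],C[:3,3]
def ray(c,uv):
    K,d,R,t=c;u=cv2.undistortPoints(np.array([[uv]],float),K,d)[0,0]
    return -R.T@t, R.T@np.array([u[0],u[1],1])
def onz(c,uv,z):
    o,v=ray(c,uv);return o+v*(z-o[2])/v[2]
def two(c1,p1,c2,p2):
    a,u=ray(c1,p1);b,v=ray(c2,p2)
    k=np.linalg.lstsq(np.c_[u,-v],b-a,rcond=None)[0];P,Q=a+k[0]*u,b+k[1]*v
    return (P+Q)/2,np.linalg.norm(P-Q)
def proj(c,X):
    return cv2.projectPoints(np.array(X,float).reshape(-1,3),cv2.Rodrigues(c[2])[0],c[3],c[0],c[1])[0][:,0]
def shot(n,name=None):
    c=cam(n);im=cv2.cvtColor(grab_frame(n),cv2.COLOR_RGB2BGR)
    if name: cv2.imwrite('pics/'+name+'.png',im)
    return c,im
def tool(P):  # world point -> tool axes, mm
    s=sense();q=s['orientation'];return 1000*Ro.from_quat([q[1],q[2],q[3],q[0]]).as_matrix().T@(np.array(P)-s['position'])
E
python3 - <<'E'
from h import *
t,s=cam('top'),cam('scene')
for n,a,b in(('hubend',(196,180),(317,210)),('far',(300,157),(214,228)),('holder',(220,234),(282,177))): print(n,*two(t,a,s,b))
print(onz(t,(220,234),.03),onz(s,(282,172),.03))
x=sense();q=x['orientation'];print(Ro.from_quat([q[1],q[2],q[3],q[0]]).as_matrix().round(3))
# blue/cup positions
for p in((152,235),(376,243),(117,160),(399,165)):print(onz(t,p,.02).round(3))
E
```

```text
hubend [0.57464118 0.18058674 0.03210069] 0.0022751976583781914
far [ 0.62693264 -0.10692571  0.07345236] 0.0025010443590453703
holder [0.42454464 0.11284978 0.01736263] 0.0002339858736690966
[0.42397779 0.11137361 0.03      ] [0.4158461  0.11388258 0.03      ]
[[ 0.969  0.246 -0.   ]
 [ 0.246 -0.969  0.002]
 [ 0.    -0.002 -1.   ]]
[0.423 0.302 0.02 ]
[ 0.396 -0.315  0.02 ]
[0.638 0.411 0.02 ]
[ 0.614 -0.393  0.02 ]
```

apply_moves:
  targets:
    - {"tx": 35, "ty": -33, "az": -0.14}
    - {"tx": 70, "ty": -67, "az": -0.28}
    - {"tx": 105, "ty": -100, "az": -0.42}
    - {"tx": 140, "ty": -134, "az": -0.56}
    - {"tx": 175, "ty": -167, "az": -0.7}

```text
validation failed for argument at $.ta...
```

```bash
cat >> h.py <<'E'
def st():
    s=sense();q=s['orientation'];R=Ro.from_quat([q[1],q[2],q[3],q[0]]).as_matrix()
    print('t',round(s['clock'],2),'p',(1000*np.array(s['position'])).round(1),'yaw',round(np.arctan2(R[1,0],R[0,0]),4),'F',np.array(s['ft_force']).round(2),'w',round(s['width'],3),'g',round(s['gripper_force'],1),'tilt',R[2,:2].round(4))
E
python3 -c "
from h import *
st();print(tool([.53,.06,.4]))"
```

```text
t 0.1 p [ 141.6 -557.1  403.9] yaw 0.2488 F [-0.16  0.57 -0.18] w 1.0 g 0.0 tilt [ 0.0002 -0.0016]
[ 528.43291153 -502.48503464    4.82968429]
```

apply_moves:
  targets:
    - {"tx": 35, "ty": -33, "tz": 0, "ax": 0, "ay": 0, "az": -0.14, "claw": -1}
    - {"tx": 70, "ty": -67, "tz": 0, "ax": 0, "ay": 0, "az": -0.28, "claw": -1}
    - {"tx": 105, "ty": -100, "tz": 0, "ax": 0, "ay": 0, "az": -0.42, "claw": -1}
    - {"tx": 140, "ty": -134, "tz": 0, "ax": 0, "ay": 0, "az": -0.56, "claw": -1}
    - {"tx": 175, "ty": -167, "tz": 0, "ax": 0, "ay": 0, "az": -0.7, "claw": -1}

```text
clock: 0.6
position: [0.2705, -0.3505, 0.4043]
orientation: [-0.0, 0.888, 0.459, 0.0]
ft_force: [0.8, 0.5, -0.1]
width: 1.001
gripper_force: 0.0
```

```bash
python3 -c "
from h import *
st();print(tool([.53,.06,.4]))"
```

```text
t 0.6 p [ 270.5 -350.5  404.3] yaw 0.9539 F [ 0.83  0.47 -0.13] w 1.001 g 0.0 tilt [ 0.0004 -0.0004]
[484.93653579 -25.82307265   4.51934491]
```

apply_moves:
  targets:
    - {"tx": 48, "ty": -2, "tz": 0, "ax": 0, "ay": 0, "az": -0.14, "claw": -1}
    - {"tx": 97, "ty": -5, "tz": 0, "ax": 0, "ay": 0, "az": -0.28, "claw": -1}
    - {"tx": 145, "ty": -7, "tz": 0, "ax": 0, "ay": 0, "az": -0.42, "claw": -1}
    - {"tx": 194, "ty": -10, "tz": 0, "ax": 0, "ay": 0, "az": -0.56, "claw": -1}
    - {"tx": 242, "ty": -12, "tz": 0, "ax": 0, "ay": 0, "az": -0.7, "claw": -1}

```text
clock: 1.1
position: [0.4018, -0.1467, 0.4046]
orientation: [0.0, 0.677, 0.736, -0.0]
ft_force: [0.0, -0.3, -0.3]
width: 0.999
gripper_force: 0.0
```

```bash
python3 -c "
from h import *
st();print(tool([.53,.06,.4]))"
```

```text
t 1.1 p [ 401.8 -146.7  404.6] yaw 1.6544 F [ 0.01 -0.28 -0.28] w 0.999 g 0.0 tilt [-0.0001 -0.    ]
[195.25790731 145.05411019   4.58294048]
```

apply_moves:
  targets:
    - {"tx": 39, "ty": 29, "tz": 0, "ax": 0, "ay": 0, "az": -0.05, "claw": -1}
    - {"tx": 78, "ty": 58, "tz": 0, "ax": 0, "ay": 0, "az": -0.1, "claw": -1}
    - {"tx": 117, "ty": 87, "tz": 0, "ax": 0, "ay": 0, "az": -0.1, "claw": -1}
    - {"tx": 156, "ty": 116, "tz": 0, "ax": 0, "ay": 0, "az": -0.1, "claw": -1}
    - {"tx": 195, "ty": 145, "tz": 0, "ax": 0, "ay": 0, "az": -0.1, "claw": -1}

```text
clock: 1.6
position: [0.5313, 0.0591, 0.4044]
orientation: [-0.0, 0.641, 0.767, -0.0]
ft_force: [1.0, -1.4, 0.1]
width: 0.999
gripper_force: 0.0
```

```bash
python3 -c "
from h import *
st();c,im=shot('wrist','w1');cv2.imwrite('pics/w1b.png',cv2.resize(im,None,fx=1.5,fy=1.5))"
```

```text
t 1.6 p [531.3  59.1 404.4] yaw 1.7492 F [ 1.02 -1.39  0.09] w 0.999 g 0.0 tilt [-0.0002 -0.0004]
```

View pics/w1b.png

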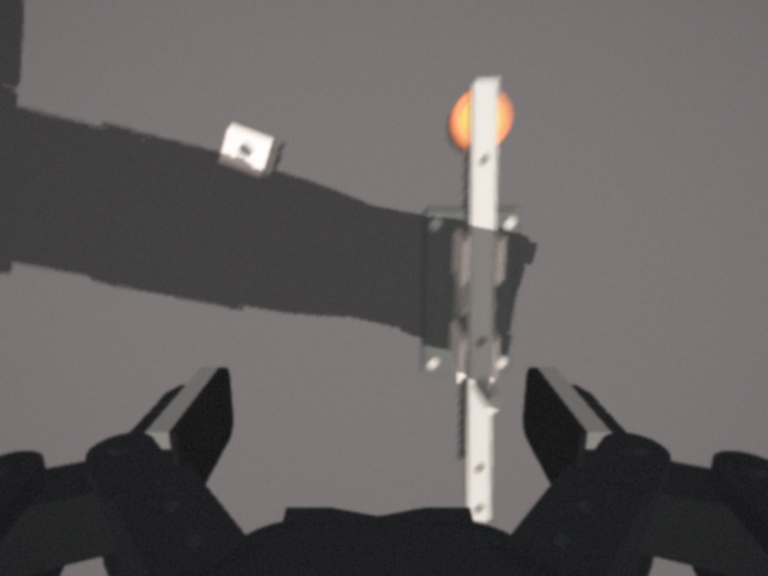

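The wrist picture (1.5x) shows the rail from (487,78) to (480,520), the hub at (481,118), the stand base's corners near (427,207), (519,206), (421,370), (506,370), the post near (480,383), and the holder's top around (248,148). Next, a zoomed crop of these to read off corners.

```bash
python3 - <<'E'
import cv2,numpy as np
im=cv2.imread('pics/w1.png')
a=cv2.resize(im[70:125,135:200],(390,330),interpolation=cv2.INTER_CUBIC)   # x6
b=cv2.resize(im[130:260,270:360],(405,585),interpolation=cv2.INTER_CUBIC)  # x4.5
b=np.clip(b.astype(float)*1.3,0,255).astype(np.uint8)
o=np.zeros((585,800,3),np.uint8);o[:330,:390]=a;o[:,395:]=b
cv2.imwrite('pics/crop1.png',o)
E
```

```text
(no output)
```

View pics/crop1.png

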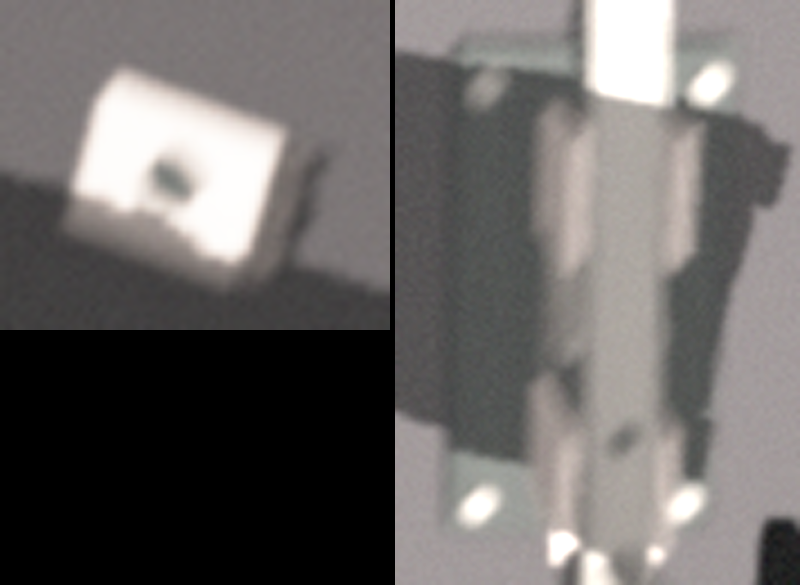

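The crop shows the holder's top face with corners near (120,65), (290,130), (75,205), (250,265) in 6x crop pixels, long side about 21° off the tool's y. The base corners are near (460,38), (740,38), (443,525), (705,522), and the guide tops lie beside the rail.

```bash
python3 - <<'E'
from h import *
c=cam('wrist')
h=[onz(c,(135+x/6,70+y/6),.03) for x,y in((120,65),(290,130),(250,265),(75,205))]
L=lambda a,b:np.linalg.norm(a-b)
print('holder',[L(h[i],h[i-1]).round(4) for i in range(4)],np.mean(h,0)); d=h[1]-h[0]+h[2]-h[3];print('holder x yaw',np.arctan2(d[1],d[0]))
b=[onz(c,(270+(x-395)/4.5,130+y/4.5),.014) for x,y in((460,38),(740,38),(705,522),(443,525))]
print('base',[L(b[i],b[i-1]).round(4) for i in range(4)],np.mean(b,0)); d=b[1]-b[2]+b[0]-b[3];print('y yaw',np.arctan2(d[1],d[0]))
# guide tops z=59: inner edges, gap centres
g=[onz(c,(270+(x-395)/4.5,130+y/4.5),.059) for x,y in((592,125),(680,125),(590,275),(670,275),(578,415),(660,415),(575,530),(655,530))]
for i in range(0,8,2): print('guide mid',((g[i]+g[i+1])/2).round(4),L(g[i],g[i+1]).round(4))
print('post base/rail ends',onz(c,(487/1.5,78/1.5),.035),onz(c,(480/1.5,520/1.5),.08))
E
```

```text
holder [np.float64(0.0243), np.float64(0.0295), np.float64(0.0234), np.float64(0.0306)] [0.43580281 0.12273138 0.03      ]
holder x yaw -0.15667992066834546
base [np.float64(0.1283), np.float64(0.0681), np.float64(0.1274), np.float64(0.0697)] [0.60932942 0.04712157 0.014     ]
y yaw 1.751103064427312
guide mid [0.6004 0.0957 0.059 ] 0.019
guide mid [0.6071 0.0629 0.059 ] 0.0178
guide mid [0.6124 0.0303 0.059 ] 0.0187
guide mid [0.6182 0.0025 0.059 ] 0.0186
post base/rail ends [0.5828087  0.19280532 0.035     ] [ 0.63962499 -0.10005228  0.08      ]
```

```bash
python3 - <<'E'
from h import *
old=cv2.imread('pics/w1.png');st();c,new=shot('wrist','w2');st()
sh,_=cv2.phaseCorrelate(np.float32(cv2.cvtColor(old,6))[40:240,80:370].copy(),np.float32(cv2.cvtColor(new,6))[40:240,80:370].copy());print('shift px',sh)
def org(im):
    h=cv2.cvtColor(im,cv2.COLOR_BGR2HSV);m=cv2.inRange(h,(3,120,120),(22,255,255));n,l,s,ce=cv2.connectedComponentsWithStats(m)
    return [(ce[i].round(1),s[i,4]) for i in range(1,n) if s[i,4]>20]
print(org(old),org(new))
t,ti=shot('top','top1');s,si=shot('scene','scene1')
print(org(ti),org(si))
X=[[.6093,.0471,.014],[.4358,.1227,.03]]
print('proj top',proj(t,X),'scene',proj(s,X))
E
```

```text
t 1.65 p [534.2  63.8 403.8] yaw 1.7539 F [4.68 2.4  1.06] w 0.999 g 0.0 tilt [0.0034 0.0031]
t 1.7 p [532.7  61.3 403.6] yaw 1.7551 F [-1.17 -1.31 -0.15] w 1.0 g 0.0 tilt [0.0013 0.0005]
shift px (-6.903158884368821, 8.157351761418994)
[(array([306.6,  80.8]), np.int32(341)), (array([336.2,  79.1]), np.int32(131))] [(array([299.7,  89.2]), np.int32(288)), (array([328.2,  87.9]), np.int32(161))]
[(array([120.2, 161.1]), np.int32(157))] [(array([47.5,  1.2]), np.int32(93)), (array([177.4,   4.3]), np.int32(511)), (array([83.9, 46.3]), np.int32(234)), (array([448.9,  28.7]), np.int32(408)), (array([491.8,  56.8]), np.int32(297)), (array([448.6,  98.6]), np.int32(45)), (array([402.1, 201.9]), np.int32(282)), (array([310.1, 216.4]), np.int32(63))]
proj top [[243.57189352 168.59392942]
 [215.90382362 229.69201095]] scene [[271.0101384  229.40741219]
 [286.18224296 176.49411229]]
```

```bash
python3 - <<'E'
from h import *
old=cv2.imread('pics/w1.png');st();c,new=shot('wrist','w3');st()
def sh(r):
    y,x=r; return np.array(cv2.phaseCorrelate(*[np.float32(cv2.cvtColor(i,6))[y[0]:y[1],x[0]:x[1]].copy() for i in(old,new)],cv2.createHanningWindow((x[1]-x[0],y[1]-y[0]),cv2.CV_32F))[0])
sH=sh(((60,140),(120,220)));sB=sh(((120,260),(250,370)));print(sH,sB)
h=[onz(c,np.array((135+x/6,70+y/6))+sH,.03) for x,y in((120,65),(290,130),(250,265),(75,205))]
print('holder',np.mean(h,0)); d=h[1]-h[0]+h[2]-h[3];print('holder x yaw',np.arctan2(d[1],d[0]))
f=lambda x,y,z:onz(c,np.array((270+(x-395)/4.5,130+y/4.5))+sB,z)
b=[f(x,y,.014) for x,y in((460,38),(740,38),(705,522),(443,525))]
d=b[1]-b[2]+b[0]-b[3];print('base',np.mean(b,0),'y yaw',np.arctan2(d[1],d[0]))
g=[f(x,y,.059) for x,y in((592,125),(680,125),(590,275),(670,275),(578,415),(660,415),(575,530),(655,530))]
print('guide mid',np.mean(g,0));d=g[0]+g[1]-g[6]-g[7];print(np.arctan2(d[1],d[0]))
X=[np.mean(b,0),np.mean(h,0)]
print('proj top',proj(cam('top'),X),'scene',proj(cam('scene'),X))
E
```

```text
t 1.8 p [530.8  58.2 403.8] yaw 1.7515 F [ 0.14 -0.16 -0.74] w 1.001 g 0.0 tilt [-0.    -0.002]
t 1.85 p [530.4  57.2 404. ] yaw 1.7497 F [-0.35  0.21 -0.28] w 1.0 g 0.0 tilt [-0.0001 -0.0019]
[-2.07409268  3.48631918] [0.32527997 0.49558233]
holder [0.42917841 0.11198012 0.03      ]
holder x yaw -0.1599171666274309
base [0.60461646 0.03917345 0.014     ] y yaw 1.7497357382001353
guide mid [0.60494669 0.04017505 0.059     ]
1.758662605054853
proj top [[246.35948999 170.17322527]
 [219.79122807 232.0905826 ]] scene [[267.84351206 228.3512899 ]
 [282.22208385 175.25312406]]
```

apply_moves:
  targets:
    - {"tx": -14, "ty": 23, "tz": 25, "ax": 0, "ay": 0, "az": 0, "claw": 1}
    - {"tx": -28, "ty": 47, "tz": 50, "ax": 0, "ay": 0, "az": 0, "claw": 1}
    - {"tx": -40, "ty": 67, "tz": 70, "ax": 0, "ay": 0, "az": 0, "claw": 1}
    - {"tx": -42, "ty": 70, "tz": 74, "ax": 0, "ay": 0, "az": 0, "claw": 1}
    - {"tx": -42, "ty": 70, "tz": 74, "ax": 0, "ay": 0, "az": 0, "claw": 1}

```text
clock: 2.35
position: [0.6064, 0.0264, 0.3298]
orientation: [-0.001, 0.642, 0.766, -0.001]
ft_force: [-0.2, -0.7, -0.1]
width: 0.144
gripper_force: 0.0
```

apply_moves:
  targets:
    - {"tx": 0, "ty": 0, "tz": 0, "ax": 0, "ay": 0, "az": 0, "claw": 1}
    - {"tx": 0, "ty": 0, "tz": 0, "ax": 0, "ay": 0, "az": 0, "claw": 1}
    - {"tx": 0, "ty": 0, "tz": 0, "ax": 0, "ay": 0, "az": 0, "claw": 1}

```text
clock: 2.65
position: [0.6066, 0.0283, 0.3321]
orientation: [0.001, 0.641, 0.767, 0.001]
ft_force: [0.4, 0.1, 0.2]
width: 0.004
gripper_force: 0.0
```

```bash
python3 - <<'E'
from h import *
st();c,im=shot('wrist','w4');st()
cv2.imwrite('pics/w4b.png',cv2.resize(im,None,fx=1.5,fy=1.5,interpolation=cv2.INTER_CUBIC))
import pickle;pickle.dump(c,open('w4.pkl','wb'))
E
```

```text
t 2.65 p [606.6  28.3 332.1] yaw 1.7491 F [0.42 0.09 0.18] w 0.004 g 0.0 tilt [-0.0005  0.0018]
t 2.7 p [606.7  28.4 331.9] yaw 1.7493 F [0.36 0.38 0.29] w -0.003 g 0.0 tilt [-0.0005  0.0017]
```

View pics/w4b.png

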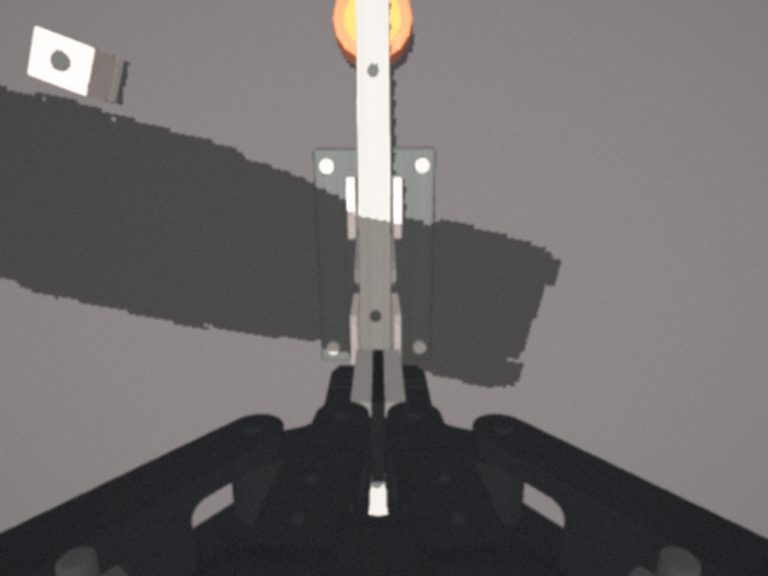

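The wrist picture is sharp and static. Base corners are at (314,149), (436,149), (323,360), screws at (327,166), (422,166), (333,348), (419,348). The holder's top is at (35,26), (96,46), (87,97), (27,76), and the rail is well centred under the closed fingers.

```bash
python3 - <<'E'
from h import *
import pickle;c=pickle.load(open('w4.pkl','rb'))
f=lambda p,z:onz(c,np.array(p)/1.5,z)
L=lambda a,b:round(float(np.linalg.norm(a-b)),4)
for n,ps,z in(('holder',((35,26),(96,46),(87,97),(27,76)),.03),('screws',((327,166),(422,166),(419,348),(333,348)),.014),('guide',((346,178),(404,178),(401,293),(353,293)),.059)):
    h=[f(p,z) for p in ps];d=h[1]-h[0]+h[2]-h[3];e=h[0]-h[3]+h[1]-h[2]
    print(n,np.mean(h,0).round(4),[L(h[i],h[i-1]) for i in range(4)],'x yaw',np.arctan2(d[1],d[0]).round(4),'y yaw',np.arctan2(e[1],e[0]).round(4))
print('rail top line',f((373,178),.055),f((376,300),.06))
X=[[.605,.040,.059],[.429,.112,.03]]
t,s=cam('top'),cam('scene')
print(proj(t,X),proj(s,X))
# guides: y=+50 at row 178, y=-20 at row 293 -> stand origin
a,b=(f((346,178),.059)+f((404,178),.059))/2,(f((353,293),.059)+f((401,293),.059))/2
u=(a-b)/np.linalg.norm(a-b);print('origin',a-.05*u,b+.02*u,L(a,b),np.arctan2(u[1],u[0]));p=a-.05*u;p[2]=.05;print(tool(p))
E
```

```text
holder [0.4289 0.1117 0.03  ] [0.0245, 0.03, 0.0254, 0.0303] x yaw -0.1344 y yaw 1.4041
screws [0.6045 0.035  0.014 ] [0.1112, 0.0543, 0.1113, 0.0543] x yaw 0.1781 y yaw 1.7563
guide [0.6011 0.0564 0.059 ] [0.0579, 0.0281, 0.0578, 0.0248] x yaw 0.1782 y yaw 1.7659
rail top line [0.59452425 0.08450217 0.055     ] [0.6067992  0.02455919 0.06      ]
[[245.39349643 166.6687959 ]
 [219.78354894 232.15615303]] [[268.76150062 218.33119528]
 [282.21725655 175.20946897]]
origin [0.60517366 0.03576574 0.059     ] [0.60281726 0.04769236 0.059     ] 0.0578 1.765858981511218
[  7.69156309  -0.63407495 281.93676032]
```

apply_moves:
  targets:
    - {"tx": 0, "ty": -1, "tz": 30, "ax": 0, "ay": 0, "az": 0, "claw": 1}
    - {"tx": 0, "ty": -1, "tz": 60, "ax": 0, "ay": 0, "az": 0, "claw": 1}
    - {"tx": 0, "ty": -1, "tz": 79, "ax": 0, "ay": 0, "az": 0, "claw": 1}
    - {"tx": -5, "ty": -1, "tz": 79, "ax": 0, "ay": 0, "az": 0, "claw": 1}
    - {"tx": -10, "ty": -1, "tz": 79, "ax": 0, "ay": 0, "az": 0, "claw": 1}

```text
clock: 3.2
position: [0.6079, 0.018, 0.2523]
orientation: [0.0, 0.641, 0.767, -0.0]
ft_force: [0.4, 0.2, 0.2]
width: 0.002
gripper_force: 0.0
```

apply_moves:
  targets:
    - {"tx": -3, "ty": 0, "tz": 0, "ax": 0, "ay": 0, "az": 0, "claw": 1}
    - {"tx": -6, "ty": 0, "tz": 0, "ax": 0, "ay": 0, "az": 0, "claw": 1}
    - {"tx": -8, "ty": 0, "tz": 0, "ax": 0, "ay": 0, "az": 0, "claw": 1}
    - {"tx": -10, "ty": 0, "tz": 0, "ax": 0, "ay": 0, "az": 0, "claw": 1}

```text
clock: 3.6
position: [0.6097, 0.0083, 0.2523]
orientation: [-0.0, 0.641, 0.767, 0.001]
ft_force: [-0.0, 3.6, 0.3]
width: 0.001
gripper_force: 1.8
```

apply_moves:
  targets:
    - {"tx": -2, "ty": 0, "tz": 0, "ax": 0, "ay": 0, "az": 0, "claw": 1}
    - {"tx": -4, "ty": 0, "tz": 0, "ax": 0, "ay": 0, "az": 0, "claw": 1}
    - {"tx": -6, "ty": 0, "tz": 0, "ax": 0, "ay": 0, "az": 0, "claw": 1}

```text
clock: 3.9
position: [0.6104, 0.0025, 0.2514]
orientation: [-0.0, 0.641, 0.767, -0.0]
ft_force: [-1.1, 2.6, -1.1]
width: -0.0
gripper_force: 1.7
```

```bash
cat >> h.py <<'E'
O=np.array([.6045,.0355,0]);U=np.array([np.cos(1.752),np.sin(1.752),0])
def sy(): s=sense();return round(1000*float((np.array(s['position'])-O)@U),1), round(float(np.array(s['ft_force'])@U),2)
def hub():  # hub seen from both fixed cameras -> stand y, z
    o=[]
    for n,box in(('top',(190,150,235,200)),('scene',(280,190,340,240))):
        c,im=shot(n);x0,y0,x1,y1=box;h=cv2.cvtColor(im[y0:y1,x0:x1],cv2.COLOR_BGR2HSV)
        m=cv2.inRange(h,(3,90,70),(22,255,255));M=cv2.moments(m,True);o+=[c,(x0+M['m10']/max(M['m00'],1),y0+M['m01']/max(M['m00'],1))];print(n,np.round(o[-1],1),M['m00'])
    P,e=two(*o);print('hub sy',round(1000*float((P-O)@U),1),'z',round(P[2]*1000,1),'err',round(e,4))
E
python3 -c "
from h import *
st();print(sy());hub();st();print(sy())"
```

```text
t 3.9 p [610.4   2.5 251.4] yaw 1.7492 F [-1.09  2.58 -1.06] w -0.0 g 1.7 tilt [ 0.0006 -0.0007]
(-33.6, 2.74)
top [200.4 174.4] 19.0
scene [308.9 215.5] 98.0
hub sy 126.6 z 30.9 err 0.0119
t 4.0 p [610.5   2.2 251.4] yaw 1.7487 F [ 0.    3.45 -0.04] w 0.001 g 1.6 tilt [ 0.0002 -0.0005]
(-33.9, 3.39)
```

```bash
cat >> h.py <<'E'
def hub1(n='scene'):
    c,im=shot(n);x0,y0,x1,y1=(280,180,345,250);h=cv2.cvtColor(im[y0:y1,x0:x1],cv2.COLOR_BGR2HSV)
    m=cv2.inRange(h,(3,90,70),(22,255,255));M=cv2.moments(m,True);p=(x0+M['m10']/M['m00'],y0+M['m01']/M['m00'])
    o,v=ray(c,p);N=np.array([U[1],-U[0],0]);P=o+v*((O-o)@N)/(v@N);print('px',np.round(p,1),M['m00'],'hub sy',round(1000*float((P-O)@U),1),'z',round(P[2]*1000,1))
E
python3 -c "
from h import *
st();hub1()"
```

```text
t 4.0 p [610.5   2.2 251.4] yaw 1.7487 F [ 0.    3.45 -0.04] w 0.001 g 1.6 tilt [ 0.0002 -0.0005]
px [308.9 215.5] 99.0 hub sy 124.8 z 21.1
```

apply_moves:
  targets:
    - {"tx": -2, "ty": 0, "tz": 0, "ax": 0, "ay": 0, "az": 0, "claw": 1}
    - {"tx": -4, "ty": 0, "tz": 0, "ax": 0, "ay": 0, "az": 0, "claw": 1}
    - {"tx": -6, "ty": 0, "tz": 0, "ax": 0, "ay": 0, "az": 0, "claw": 1}

```text
clock: 4.35
position: [0.6117, -0.0038, 0.2516]
orientation: [0.0, 0.641, 0.767, -0.0]
ft_force: [-1.6, 3.2, -1.5]
width: -0.002
gripper_force: 1.6
```

```bash
python3 -c "
from h import *
st();print(sy());hub1()"
```

```text
t 4.35 p [611.7  -3.8 251.6] yaw 1.7489 F [-1.58  3.21 -1.46] w -0.002 g 1.6 tilt [-0.0001 -0.    ]
(-39.9, 3.44)
px [307.  215.5] 97.0 hub sy 118.8 z 23.1
```

apply_moves:
  targets:
    - {"tx": -2, "ty": 0, "tz": 0, "ax": 0, "ay": 0, "az": 0, "claw": 1}
    - {"tx": -4, "ty": 0, "tz": 0, "ax": 0, "ay": 0, "az": 0, "claw": 1}
    - {"tx": -6, "ty": 0, "tz": 0, "ax": 0, "ay": 0, "az": 0, "claw": 1}

```text
clock: 4.7
position: [0.6128, -0.0098, 0.2516]
orientation: [-0.0, 0.641, 0.767, -0.0]
ft_force: [-0.2, 3.5, -1.1]
width: -0.001
gripper_force: 1.5
```

```bash
python3 -c "
from h import *
st();print(sy());hub1()"
```

```text
t 4.7 p [612.8  -9.8 251.6] yaw 1.7487 F [-0.2   3.48 -1.14] w -0.001 g 1.5 tilt [-0.0001 -0.0002]
(-46.0, 3.46)
px [305.3 215.7] 97.0 hub sy 113.5 z 24.5
```

apply_moves:
  targets:
    - {"tx": -2, "ty": 0, "tz": 0, "ax": 0, "ay": 0, "az": 0, "claw": 1}
    - {"tx": -4, "ty": 0, "tz": 0, "ax": 0, "ay": 0, "az": 0, "claw": 1}

```text
clock: 4.95
position: [0.6135, -0.0136, 0.2516]
orientation: [-0.0, 0.641, 0.767, -0.0]
ft_force: [-0.7, 3.2, -1.4]
width: 0.001
gripper_force: 1.5
```

```bash
python3 -c "
from h import *
st();print(sy());hub1()"
```

```text
t 4.95 p [613.5 -13.6 251.6] yaw 1.7488 F [-0.69  3.18 -1.36] w 0.001 g 1.5 tilt [-0.0001 -0.0001]
(-49.9, 3.25)
px [304.1 215.7] 102.0 hub sy 109.9 z 25.9
```

apply_moves:
  targets:
    - {"tx": -2, "ty": 0, "tz": 0, "ax": 0, "ay": 0, "az": 0, "claw": 1}
    - {"tx": -4, "ty": 0, "tz": 0, "ax": 0, "ay": 0, "az": 0, "claw": 1}

```text
clock: 5.2
position: [0.6142, -0.0175, 0.2516]
orientation: [0.0, 0.641, 0.767, -0.0]
ft_force: [-0.7, 2.3, -1.6]
width: 0.001
gripper_force: 1.4
```

```bash
python3 -c "
from h import *
st();print(sy());hub1()"
```

```text
t 5.2 p [614.2 -17.5 251.6] yaw 1.7488 F [-0.68  2.32 -1.65] w 0.001 g 1.4 tilt [-0.0001 -0.0001]
(-53.9, 2.41)
px [302.8 216. ] 100.0 hub sy 106.0 z 26.0
```

apply_moves:
  targets:
    - {"tx": -2, "ty": 0, "tz": 0, "ax": 0, "ay": 0, "az": 0, "claw": 1}
    - {"tx": -4, "ty": 0, "tz": 0, "ax": 0, "ay": 0, "az": 0, "claw": 1}

```text
clock: 5.45
position: [0.6149, -0.0215, 0.2516]
orientation: [-0.0, 0.641, 0.767, -0.0]
ft_force: [-0.5, 2.7, -1.2]
width: -0.002
gripper_force: 1.4
```

```bash
python3 -c "
from h import *
st();print(sy());hub1()"
```

```text
t 5.45 p [614.9 -21.5 251.6] yaw 1.7489 F [-0.49  2.66 -1.22] w -0.002 g 1.4 tilt [-0.0001 -0.0001]
(-57.9, 2.71)
px [301.7 216.5] 97.0 hub sy 102.7 z 25.3
```

apply_moves:
  targets:
    - {"tx": -2, "ty": 0, "tz": 0, "ax": 0, "ay": 0, "az": 0, "claw": 1}
    - {"tx": -4, "ty": 0, "tz": 0, "ax": 0, "ay": 0, "az": 0, "claw": 1}

```text
clock: 5.7
position: [0.6156, -0.0254, 0.2517]
orientation: [0.0, 0.641, 0.767, -0.0]
ft_force: [0.3, 2.7, -2.0]
width: 0.004
gripper_force: 1.3
```

```bash
python3 -c "
from h import *
st();print(sy());hub1()"
```

```text
t 5.7 p [615.6 -25.4 251.7] yaw 1.7488 F [ 0.3   2.66 -1.99] w 0.004 g 1.3 tilt [-0.0001 -0.0001]
(-61.9, 2.56)
px [300.4 216.3] 101.0 hub sy 98.4 z 27.9
```

apply_moves:
  targets:
    - {"tx": -2, "ty": 0, "tz": 0, "ax": 0, "ay": 0, "az": 0, "claw": 1}
    - {"tx": -4, "ty": 0, "tz": 0, "ax": 0, "ay": 0, "az": 0, "claw": 1}

```text
clock: 5.95
position: [0.6163, -0.0294, 0.2516]
orientation: [0.0, 0.641, 0.767, -0.0]
ft_force: [-1.2, 2.6, -1.1]
width: 0.001
gripper_force: 1.3
```

```bash
python3 -c "
from h import *
st();print(sy());hub1()"
```

```text
t 5.95 p [616.3 -29.4 251.6] yaw 1.7488 F [-1.19  2.57 -1.07] w 0.001 g 1.3 tilt [-0.0001 -0.0001]
(-65.9, 2.74)
px [299.2 216.5] 97.0 hub sy 95.1 z 28.4
```

apply_moves:
  targets:
    - {"tx": -2, "ty": 0, "tz": 0, "ax": 0, "ay": 0, "az": 0, "claw": 1}
    - {"tx": 6, "ty": 0, "tz": 0, "ax": 0, "ay": 0, "az": 0, "claw": 1}
    - {"tx": 15, "ty": 0, "tz": 0, "ax": 0, "ay": 0, "az": 0, "claw": 1}
    - {"tx": 15, "ty": 0, "tz": 0, "ax": 0, "ay": 0, "az": 0, "claw": 1}
    - {"tx": 15, "ty": 0, "tz": 0, "ax": 0, "ay": 0, "az": 0, "claw": 1}

```text
clock: 6.5
position: [0.6137, -0.014, 0.252]
orientation: [0.0, 0.641, 0.767, -0.0]
ft_force: [1.2, 0.1, -0.5]
width: 0.001
gripper_force: 0.0
```

```bash
python3 -c "
from h import *
st();print(sy());hub1();hub1();hub1();st()"
```

```text
t 6.5 p [613.7 -14.  252. ] yaw 1.7496 F [ 1.17  0.1  -0.52] w 0.001 g 0.0 tilt [-0.0007  0.0006]
(-50.3, -0.12)
px [299.1 214.5] 99.0 hub sy 93.7 z 38.1
px [299.2 214.4] 99.0 hub sy 93.8 z 38.4
px [299.1 214.6] 102.0 hub sy 93.8 z 37.6
t 6.65 p [613.7 -14.5 251.8] yaw 1.7488 F [ 0.08 -0.24 -0.72] w 0.003 g 0.0 tilt [-0.0004  0.0003]
```

apply_moves:
  targets:
    - {"tx": 0, "ty": 0, "tz": 0, "ax": 0, "ay": 0, "az": 0, "claw": 1}
    - {"tx": 0, "ty": 0, "tz": 0, "ax": 0, "ay": 0, "az": 0, "claw": 1}
    - {"tx": 0, "ty": 0, "tz": 0, "ax": 0, "ay": 0, "az": 0, "claw": 1}
    - {"tx": 0, "ty": 0, "tz": 0, "ax": 0, "ay": 0, "az": 0, "claw": 1}
    - {"tx": 0, "ty": 0, "tz": 0, "ax": 0, "ay": 0, "az": 0, "claw": 1}

```text
clock: 7.15
position: [0.6137, -0.0145, 0.2517]
orientation: [0.0, 0.641, 0.767, -0.0]
ft_force: [0.9, 0.4, -1.0]
width: 0.002
gripper_force: 0.0
```

```bash
python3 - <<'E'
from h import *
hub1();hub1();c,im=shot('scene','sc2');st()
N=np.array([U[1],-U[0],0])
for z in(.05,.06):
  print(proj(c,[O+U*a+np.array([0,0,z]) for a in(.115,0,-.185)]).round(1))
x=im[190:260,190:330];cv2.imwrite('pics/sc2b.png',cv2.resize(x,None,fx=5,fy=5,interpolation=cv2.INTER_CUBIC))
E
```

```text
px [299. 215.] 100.0 hub sy 93.5 z 35.7
px [298.9 215. ] 101.0 hub sy 93.3 z 35.8
t 7.3 p [613.7 -14.5 251.7] yaw 1.7488 F [ 0.64 -0.45 -0.97] w -0.001 g 0.0 tilt [-0.0001  0.    ]
[[306.7 209.8]
 [266.9 220.4]
 [199.  238.6]]
[[307.1 207.5]
 [267.1 218.1]
 [198.7 236.3]]
```

View pics/sc2b.png

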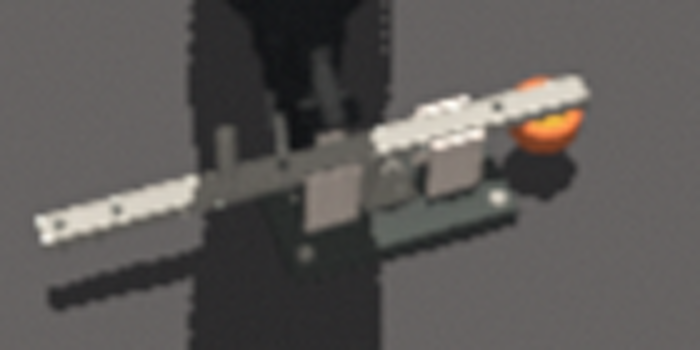

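The crop shows the rail lying level on the stand. Its top runs from about (198,236) to (306.6,208) in scene pixels, against (198.7,236.3) to (307.1,207.5) predicted for level. I'll check whether it is steady.

apply_moves:
  targets:
    - {"tx": 0, "ty": 0, "tz": 0, "ax": 0, "ay": 0, "az": 0, "claw": 1}
    - {"tx": 0, "ty": 0, "tz": 0, "ax": 0, "ay": 0, "az": 0, "claw": 1}
    - {"tx": 0, "ty": 0, "tz": 0, "ax": 0, "ay": 0, "az": 0, "claw": 1}
    - {"tx": 0, "ty": 0, "tz": 0, "ax": 0, "ay": 0, "az": 0, "claw": 1}
    - {"tx": 0, "ty": 0, "tz": 0, "ax": 0, "ay": 0, "az": 0, "claw": 1}

```text
clock: 7.8
position: [0.6136, -0.0144, 0.2517]
orientation: [0.0, 0.641, 0.767, -0.0]
ft_force: [-0.7, 0.1, 0.5]
width: 0.0
gripper_force: 0.0
```

```bash
python3 -c "
from h import *
hub1();hub1();st()"
```

```text
px [298.9 215. ] 101.0 hub sy 93.2 z 35.7
px [298.9 215.1] 100.0 hub sy 93.3 z 35.6
t 7.9 p [613.6 -14.5 251.7] yaw 1.7488 F [ 0.36  0.3  -0.84] w -0.0 g 0.0 tilt [-0.0001 -0.    ]
```

It is steady, so the rail balances. Now up and over to the holder.

apply_moves:
  targets:
    - {"tx": 2, "ty": 0, "tz": -30, "ax": 0, "ay": 0, "az": 0, "claw": 1}
    - {"tx": 2, "ty": 0, "tz": -75, "ax": 0, "ay": 0, "az": 0, "claw": 1}
    - {"tx": 25, "ty": -25, "tz": -95, "ax": 0, "ay": 0, "az": 0.1, "claw": -1}
    - {"tx": 55, "ty": -55, "tz": -95, "ax": 0, "ay": 0, "az": 0.2, "claw": -1}
    - {"tx": 85, "ty": -87, "tz": -95, "ax": 0, "ay": 0, "az": 0.33, "claw": -1}

```text
clock: 8.4
position: [0.5125, 0.0541, 0.3477]
orientation: [0.001, 0.761, 0.649, 0.001]
ft_force: [0.7, 1.1, -0.1]
width: 0.505
gripper_force: 0.0
```

```bash
python3 -c "
from h import *
st();hub1();print(tool([.429,.1117,.30]))"
```

```text
t 8.4 p [512.5  54.1 347.7] yaw 1.4131 F [ 0.75  1.12 -0.06] w 0.505 g 0.0 tilt [0.0004 0.0027]
px [298.9 215.1] 100.0 hub sy 93.3 z 35.6
[ 41.45533994 -83.98841841  46.8832123 ]
```

apply_moves:
  targets:
    - {"tx": 20, "ty": -38, "tz": 20, "ax": 0, "ay": 0, "az": 0, "claw": -1}
    - {"tx": 38, "ty": -76, "tz": 42, "ax": 0, "ay": 0, "az": 0, "claw": -1}
    - {"tx": 42, "ty": -84, "tz": 47, "ax": 0, "ay": 0, "az": 0, "claw": -1}
    - {"tx": 42, "ty": -84, "tz": 47, "ax": 0, "ay": 0, "az": 0, "claw": -1}
    - {"tx": 42, "ty": -84, "tz": 47, "ax": 0, "ay": 0, "az": 0, "claw": -1}

```text
clock: 8.95
position: [0.4376, 0.1079, 0.3005]
orientation: [0.001, 0.759, 0.652, 0.001]
ft_force: [-0.0, 1.3, -0.1]
width: 1.0
gripper_force: 0.0
```

apply_moves:
  targets:
    - {"tx": 0, "ty": 0, "tz": 0, "ax": 0, "ay": 0, "az": 0, "claw": -1}
    - {"tx": 0, "ty": 0, "tz": 0, "ax": 0, "ay": 0, "az": 0, "claw": -1}

```text
clock: 9.15
position: [0.4378, 0.1075, 0.3004]
orientation: [0.001, 0.759, 0.651, 0.001]
ft_force: [0.9, 0.4, -0.7]
width: 1.002
gripper_force: 0.0
```

```bash
python3 - <<'E'
from h import *
import pickle
st();c,im=shot('wrist','w5');st();pickle.dump(c,open('w5.pkl','wb'));p=proj(c,[.429,.1117,.03])[0];print(p)
x,y=map(int,p);x=max(x-50,0);y=max(y-37,0);print(x,y);cv2.imwrite('pics/w5b.png',cv2.resize(im[y:y+75,x:x+100],None,fx=7,fy=7,interpolation=cv2.INTER_CUBIC))
E
```

```text
t 9.15 p [437.8 107.5 300.4] yaw 1.4177 F [ 0.93  0.36 -0.68] w 1.002 g 0.0 tilt [0.0002 0.002 ]
t 9.2 p [437.5 107.5 300.2] yaw 1.4177 F [-0.32 -0.72 -0.38] w 0.996 g 0.0 tilt [0.0001 0.0014]
[238.79753534 192.60004636]
188 155
```

View pics/w5b.png

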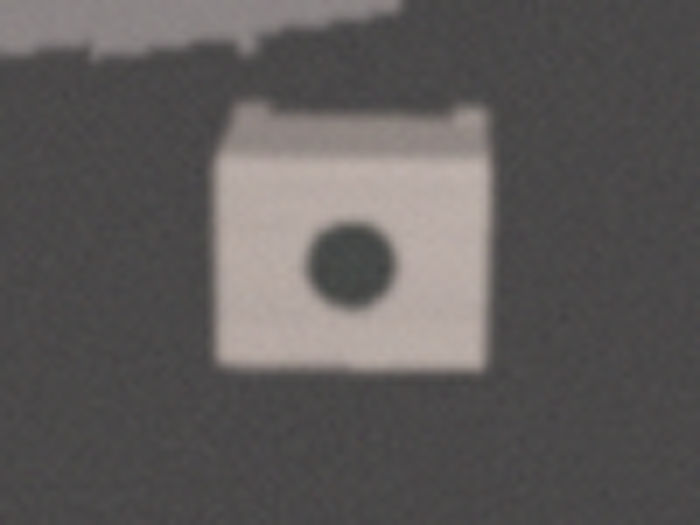

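The holder is seen square to the gripper: top face (215,155)-(490,370) in the crop, hole at (352,265), slot along the tool x as wanted.

```bash
python3 - <<'E'
from h import *
import pickle
c=pickle.load(open('w5.pkl','rb'))
a=[onz(c,(188+x/7,155+y/7),.03) for x,y in((215,157),(490,157),(488,370),(216,366))]
d=a[1]-a[0]+a[2]-a[3];P=np.mean(a,0);print(P,np.arctan2(d[1],d[0]),tool([P[0],P[1],.175]))
E
```

```text
[0.42863398 0.1116842  0.03      ] -0.16130003729001743 [  2.75571472  -9.62975487 125.17631579]
```

apply_moves:
  targets:
    - {"tx": 3, "ty": -10, "tz": 35, "ax": 0, "ay": 0, "az": 0.008, "claw": -1}
    - {"tx": 3, "ty": -10, "tz": 75, "ax": 0, "ay": 0, "az": 0.008, "claw": -1}
    - {"tx": 3, "ty": -10, "tz": 108, "ax": 0, "ay": 0, "az": 0.008, "claw": -1}
    - {"tx": 3, "ty": -10, "tz": 122, "ax": 0, "ay": 0, "az": 0.008, "claw": -1}
    - {"tx": 3, "ty": -10, "tz": 122, "ax": 0, "ay": 0, "az": 0.008, "claw": -1}

```text
clock: 9.7
position: [0.4262, 0.1121, 0.1757]
orientation: [-0.001, 0.762, 0.648, -0.002]
ft_force: [0.3, 0.3, 1.0]
width: 1.001
gripper_force: 0.0
```

apply_moves:
  targets:
    - {"tx": 0, "ty": 0, "tz": 0, "ax": 0, "ay": 0, "az": 0, "claw": 1}
    - {"tx": 0, "ty": 0, "tz": 0, "ax": 0, "ay": 0, "az": 0, "claw": 1}
    - {"tx": 0, "ty": 0, "tz": 0, "ax": 0, "ay": 0, "az": 0, "claw": 1}
    - {"tx": 0, "ty": 0, "tz": 0, "ax": 0, "ay": 0, "az": 0, "claw": 1}
    - {"tx": 0, "ty": 0, "tz": 0, "ax": 0, "ay": 0, "az": 0, "claw": 1}

```text
clock: 10.2
position: [0.4275, 0.1126, 0.1788]
orientation: [0.001, 0.761, 0.648, 0.001]
ft_force: [-0.5, 0.4, 6.3]
width: 0.34
gripper_force: 59.1
```

apply_moves:
  targets:
    - {"tx": 0, "ty": 0, "tz": 0, "ax": 0, "ay": 0, "az": 0, "claw": 1}

```text
clock: 10.3
position: [0.4276, 0.1126, 0.1788]
orientation: [0.001, 0.761, 0.648, 0.001]
ft_force: [-1.2, -0.9, 5.7]
width: 0.34
gripper_force: 59.1
```

```bash
python3 -c "
from h import *
st();print(tool([.42863,.11168,0]))"
```

```text
t 10.3 p [427.6 112.6 178.8] yaw 1.4109 F [-1.24 -0.95  5.69] w 0.34 g 59.1 tilt [0.0004 0.0024]
[ -0.77655704   0.77272599 178.81143367]
```

apply_moves:
  targets:
    - {"tx": 0, "ty": 0, "tz": -30, "ax": 0, "ay": 0, "az": 0, "claw": 1}
    - {"tx": 0, "ty": 0, "tz": -70, "ax": 0, "ay": 0, "az": 0, "claw": 1}
    - {"tx": -5, "ty": 20, "tz": -100, "ax": 0, "ay": 0, "az": -0.08, "claw": 1}
    - {"tx": -14, "ty": 55, "tz": -110, "ax": 0, "ay": 0, "az": -0.16, "claw": 1}
    - {"tx": -23, "ty": 95, "tz": -110, "ax": 0, "ay": 0, "az": -0.25, "claw": 1}

```text
clock: 10.8
position: [0.5181, 0.0747, 0.2907]
orientation: [0.002, 0.673, 0.74, 0.002]
ft_force: [1.4, 0.0, -1.2]
width: 0.339
gripper_force: 59.5
```

```bash
python3 -c "
from h import *
st();hub1();print(tool(O+.0008*U+[0,0,.28]))"
```

```text
t 10.8 p [518.1  74.7 290.7] yaw 1.6656 F [ 1.42  0.05 -1.23] w 0.339 g 59.5 tilt [-0.0005  0.0048]
px [298.9 215. ] 99.0 hub sy 93.3 z 35.7
[-43.35228285  76.2283557   10.75175698]
```

apply_moves:
  targets:
    - {"tx": -16, "ty": 28, "tz": 2, "ax": 0, "ay": 0, "az": -0.04, "claw": 1}
    - {"tx": -32, "ty": 56, "tz": 4, "ax": 0, "ay": 0, "az": -0.08, "claw": 1}
    - {"tx": -41, "ty": 73, "tz": 5, "ax": 0, "ay": 0, "az": -0.086, "claw": 1}
    - {"tx": -43, "ty": 76, "tz": 5, "ax": 0, "ay": 0, "az": -0.086, "claw": 1}
    - {"tx": -43, "ty": 76, "tz": 5, "ax": 0, "ay": 0, "az": -0.086, "claw": 1}

```text
clock: 11.35
position: [0.5964, 0.0385, 0.2822]
orientation: [-0.0, 0.643, 0.766, -0.0]
ft_force: [-0.1, 0.9, -0.6]
width: 0.34
gripper_force: 59.7
```

apply_moves:
  targets:
    - {"tx": 0, "ty": 0, "tz": 0, "ax": 0, "ay": 0, "az": 0, "claw": 1}
    - {"tx": 0, "ty": 0, "tz": 0, "ax": 0, "ay": 0, "az": 0, "claw": 1}
    - {"tx": 0, "ty": 0, "tz": 0, "ax": 0, "ay": 0, "az": 0, "claw": 1}

```text
clock: 11.65
position: [0.5958, 0.0392, 0.283]
orientation: [-0.0, 0.642, 0.767, -0.0]
ft_force: [0.7, -0.2, -1.0]
width: 0.339
gripper_force: 59.7
```

```bash
python3 - <<'E'
from h import *
import pickle
st();print(tool(O+.0008*U+[0,0,.2328]));hub1();c,im=shot('wrist','w6');st()
pickle.dump(c,open('w6.pkl','wb'))
cv2.imwrite('pics/w6b.png',cv2.resize(im[90:300,140:380],None,fx=2.8,fy=2.8,interpolation=cv2.INTER_CUBIC))
X=[O+U*a+np.array([U[1],-U[0],0])*b+[0,0,z] for a,b,z in((.05,0,.059),(.02,0,.059),(.065,.035,.014),(.065,-.035,.014),(.02,.0095,.059),(.02,-.0095,.059),(-.065,.035,.014),(-.065,-.035,.014))]
print((proj(c,X)-[140,90])*2.8)
E
```

```text
t 11.65 p [595.8  39.2 283. ] yaw 1.7474 F [ 0.73 -0.22 -0.99] w 0.339 g 59.7 tilt [-0.     -0.0001]
[-4.35123089  7.87383824 50.16563097]
px [298.9 214.9] 102.0 hub sy 93.2 z 36.4
t 11.75 p [596.1  39.  283. ] yaw 1.7473 F [ 0.11 -0.77 -0.29] w 0.336 g 59.7 tilt [-0.0001  0.0001]
[[349.09798364 150.76631437]
 [348.24556928 287.87222094]
 [480.01400115  71.14739255]
 [205.18362307  72.46303003]
 [391.38497892 287.6830566 ]
 [305.11583781 288.06096983]
 [460.42359755 528.98479532]
 [220.95448344 529.93143294]]
```

View pics/w6b.png

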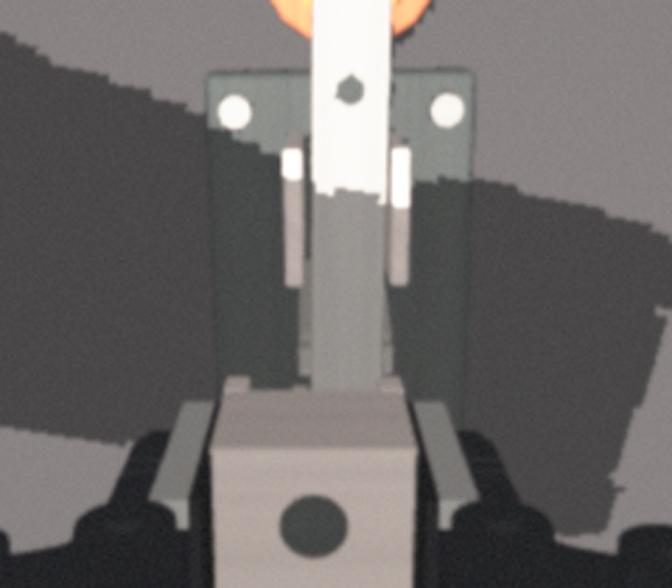

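Predicted and seen stand features agree within 1 mm: the base's upper corners are at (208,72)/(472,70) and the guide ends at rows 148 and 286. The rail is level under the holder. Now down onto it.

apply_moves:
  targets:
    - {"tx": -4, "ty": 7.8, "tz": 0, "ax": 0, "ay": 0, "az": -0.004, "claw": 1}
    - {"tx": -4, "ty": 7.8, "tz": 12, "ax": 0, "ay": 0, "az": -0.004, "claw": 1}
    - {"tx": -4, "ty": 7.8, "tz": 24, "ax": 0, "ay": 0, "az": -0.004, "claw": 1}
    - {"tx": -4, "ty": 7.8, "tz": 36, "ax": 0, "ay": 0, "az": -0.004, "claw": 1}
    - {"tx": -4, "ty": 7.8, "tz": 38, "ax": 0, "ay": 0, "az": -0.004, "claw": 1}

```text
clock: 12.25
position: [0.6037, 0.0362, 0.2417]
orientation: [-0.002, 0.641, 0.768, -0.001]
ft_force: [-0.3, -0.6, -1.2]
width: 0.338
gripper_force: 59.7
```

apply_moves:
  targets:
    - {"tx": 0, "ty": 0, "tz": 0, "ax": 0, "ay": 0, "az": 0, "claw": 1}
    - {"tx": 0, "ty": 0, "tz": 0, "ax": 0, "ay": 0, "az": 0, "claw": 1}
    - {"tx": 0, "ty": 0, "tz": 0, "ax": 0, "ay": 0, "az": 0, "claw": 1}

```text
clock: 12.55
position: [0.6052, 0.0361, 0.2452]
orientation: [0.0, 0.641, 0.768, 0.0]
ft_force: [0.7, 0.1, -0.6]
width: 0.338
gripper_force: 59.7
```

```bash
python3 - <<'E'
from h import *
st();print(tool(O+.0012*U+[0,0,.2328]));hub1()
E
```

```text
t 12.55 p [605.2  36.1 245.2] yaw 1.7509 F [ 0.7   0.11 -0.65] w 0.338 g 59.7 tilt [-0.0004  0.001 ]
[ 0.73515241 -0.81664001 12.4027845 ]
px [299. 215.] 100.0 hub sy 93.4 z 36.0
```

apply_moves:
  targets:
    - {"tx": 0.7, "ty": -0.6, "tz": 2.5, "ax": 0, "ay": 0, "az": 0, "claw": 1}
    - {"tx": 0.7, "ty": -0.6, "tz": 5, "ax": 0, "ay": 0, "az": 0, "claw": 1}
    - {"tx": 0.7, "ty": -0.6, "tz": 7.5, "ax": 0, "ay": 0, "az": 0, "claw": 1}
    - {"tx": 0.7, "ty": -0.6, "tz": 9, "ax": 0, "ay": 0, "az": 0, "claw": 1}
    - {"tx": 0.7, "ty": -0.6, "tz": 10, "ax": 0, "ay": 0, "az": 0, "claw": 1}

```text
clock: 13.1
position: [0.6041, 0.0367, 0.2343]
orientation: [-0.0, 0.641, 0.768, -0.0]
ft_force: [-0.2, -0.7, -2.1]
width: 0.341
gripper_force: 59.7
```

apply_moves:
  targets:
    - {"tx": 0, "ty": 0, "tz": 0, "ax": 0, "ay": 0, "az": 0, "claw": 1}
    - {"tx": 0, "ty": 0, "tz": 0.5, "ax": 0, "ay": 0, "az": 0, "claw": 1}
    - {"tx": 0, "ty": 0, "tz": 1, "ax": 0, "ay": 0, "az": 0, "claw": 1}
    - {"tx": 0, "ty": 0, "tz": 1, "ax": 0, "ay": 0, "az": 0, "claw": 1}

```text
clock: 13.5
position: [0.6042, 0.0367, 0.2337]
orientation: [0.0, 0.641, 0.768, -0.0]
ft_force: [-0.2, -0.0, 0.8]
width: 0.344
gripper_force: 59.7
```

```bash
python3 - <<'E'
from h import *
st();print(tool(O+.0012*U+[0,0,.2328]));hub1()
E
```

```text
t 13.5 p [604.2  36.7 233.7] yaw 1.7508 F [-0.2  -0.    0.78] w 0.344 g 59.7 tilt [-0.0001  0.    ]
[-0.00305652  0.06343308  0.88303347]
px [298.9 215.1] 98.0 hub sy 93.3 z 35.6
```

apply_moves:
  targets:
    - {"tx": 0, "ty": 0, "tz": 0.4, "ax": 0, "ay": 0, "az": 0, "claw": 1}
    - {"tx": 0, "ty": 0, "tz": 0.8, "ax": 0, "ay": 0, "az": 0, "claw": 1}
    - {"tx": 0, "ty": 0, "tz": 0.8, "ax": 0, "ay": 0, "az": 0, "claw": 1}

```text
clock: 13.85
position: [0.6042, 0.0367, 0.2329]
orientation: [0.0, 0.641, 0.768, 0.0]
ft_force: [0.2, -0.8, -0.5]
width: 0.337
gripper_force: 59.7
```

```bash
python3 - <<'E'
from h import *
st();hub1()
E
```

```text
t 13.85 p [604.2  36.7 232.9] yaw 1.7507 F [ 0.18 -0.81 -0.45] w 0.337 g 59.7 tilt [-0.0001  0.0001]
px [299.  215.4] 100.0 hub sy 93.7 z 33.7
```

apply_moves:
  targets:
    - {"tx": 0, "ty": 0, "tz": 0, "ax": 0, "ay": 0, "az": 0, "claw": 0.2}
    - {"tx": 0, "ty": 0, "tz": 0, "ax": 0, "ay": 0, "az": 0, "claw": 0}
    - {"tx": 0, "ty": 0, "tz": 0, "ax": 0, "ay": 0, "az": 0, "claw": -0.2}
    - {"tx": 0, "ty": 0, "tz": 0, "ax": 0, "ay": 0, "az": 0, "claw": -0.2}
    - {"tx": 0, "ty": 0, "tz": 0, "ax": 0, "ay": 0, "az": 0, "claw": -0.2}

```text
clock: 14.4
position: [0.6042, 0.0367, 0.2329]
orientation: [0.0, 0.641, 0.768, -0.0]
ft_force: [0.6, 0.2, 0.8]
width: 0.601
gripper_force: 0.0
```

```bash
python3 - <<'E'
from h import *
st();hub1();hub1()
E
```

```text
t 14.4 p [604.2  36.7 232.9] yaw 1.7508 F [0.55 0.24 0.76] w 0.601 g 0.0 tilt [-0.0001  0.    ]
px [298.9 215.1] 99.0 hub sy 93.5 z 35.5
px [298.9 215.1] 99.0 hub sy 93.5 z 35.5
```

Level again after release (z 35.5). Now straight up, slowly, then a check.

apply_moves:
  targets:
    - {"tx": 0, "ty": 0, "tz": -10, "ax": 0, "ay": 0, "az": 0, "claw": -0.2}
    - {"tx": 0, "ty": 0, "tz": -25, "ax": 0, "ay": 0, "az": 0, "claw": -0.2}
    - {"tx": 0, "ty": 0, "tz": -45, "ax": 0, "ay": 0, "az": 0, "claw": -0.2}
    - {"tx": 0, "ty": 0, "tz": -65, "ax": 0, "ay": 0, "az": 0, "claw": -0.2}
    - {"tx": 0, "ty": 0, "tz": -80, "ax": 0, "ay": 0, "az": 0, "claw": -0.2}

```text
clock: 15.0
position: [0.6045, 0.0367, 0.3151]
orientation: [0.001, 0.641, 0.768, 0.001]
ft_force: [0.3, 0.4, 0.3]
width: 0.602
gripper_force: 0.0
```

apply_moves:
  targets:
    - {"tx": 0, "ty": 0, "tz": 0, "ax": 0, "ay": 0, "az": 0, "claw": -0.6}
    - {"tx": 0, "ty": 0, "tz": 0, "ax": 0, "ay": 0, "az": 0, "claw": -0.6}
    - {"tx": 0, "ty": 0, "tz": 0, "ax": 0, "ay": 0, "az": 0, "claw": -0.6}
    - {"tx": 0, "ty": 0, "tz": 0, "ax": 0, "ay": 0, "az": 0, "claw": -0.6}
    - {"tx": 0, "ty": 0, "tz": 0, "ax": 0, "ay": 0, "az": 0, "claw": -0.6}

```text
clock: 15.5
position: [0.604, 0.0367, 0.312]
orientation: [-0.001, 0.641, 0.768, -0.001]
ft_force: [0.1, 0.9, 0.5]
width: 0.801
gripper_force: 0.0
```

```bash
python3 - <<'E'
from h import *
st();hub1();s,si=shot('scene');c=cam('wrist');im=cv2.cvtColor(grab_frame('wrist'),cv2.COLOR_RGB2BGR)
a=cv2.resize(im[60:330,130:370],(480,540));b=cv2.resize(si[195:255,240:304],(320,300),interpolation=cv2.INTER_CUBIC)
o=np.zeros((540,800,3),np.uint8);o[:,:480]=a;o[:300,480:]=b;cv2.imwrite('pics/fin.png',o)
X=[O+[0,0,.084],O+.012*U+[0,0,.084],O-.012*U+[0,0,.084]]
print((proj(c,X)-[130,60])*2,(proj(s,X)-[240,195])*5+[480,0])
E
```

```text
t 15.5 p [604.   36.7 312. ] yaw 1.7508 F [0.11 0.9  0.5 ] w 0.801 g 0.0 tilt [ 0.0003 -0.0016]
px [298.9 215. ] 101.0 hub sy 93.2 z 36.0
[[245.21013943 311.04804399]
 [245.20309144 275.09705057]
 [245.21713177 345.93674839]] [[616.82811526  87.43024469]
 [638.51186202  81.7304505 ]
 [595.04005597  93.15704289]]
```

View pics/fin.png

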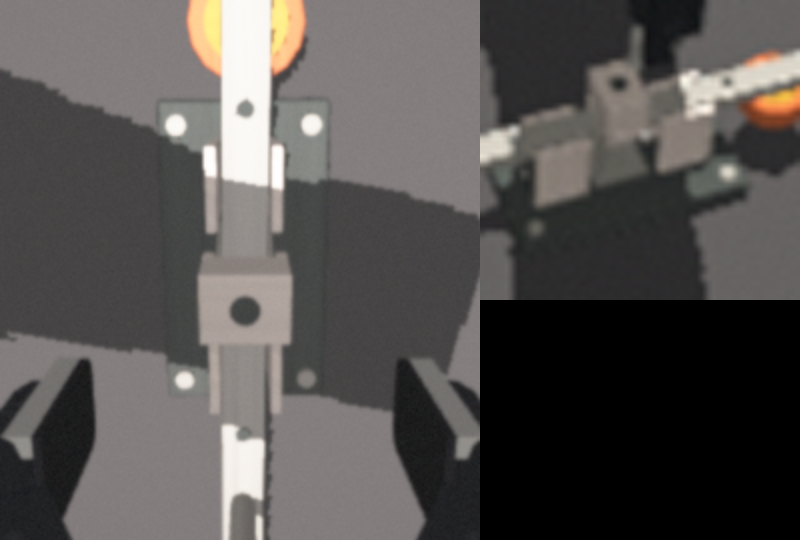

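The final view shows the holder at (245,311), as predicted for right above the edge. It sits square on the rail, and the rail is level and steady.

```bash
python3 -c "
from h import *
hub1();print(job_done())"
```

```text
px [298.9 215. ] 101.0 hub sy 93.2 z 36.0
the job is handed in; nothing more can be done
None
```

The rail balances level by itself, and the holder sits astride it within about 1 mm of the middle of the knife edge; I handed the job in at about 15.6 s, and the hand-in reported no verdict.

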